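# Hold the reference paddle in the slot photometer

## Robot

A 7-joint arm with a two-finger parallel gripper is mounted at the origin on a cart in front of the work surface, level with it; the furniture and walls round the work are solid. World frame = base frame: x ahead of the robot, y to its left, z up, the work surface at z = 0. Lengths are in mm, angles in rad, forces in N, time in s.
With the tool pointing down it reaches from about 350 to 900 mm from the base axis. Payload 8.1 kg.
Tool frame: the origin (TCP) lies midway between the tips of the shut fingers; the grasp point (between the pads) lies 19 mm behind it; z points along the fingers, y is the line along which they close (so a half turn about z gives the same grasp; the last joint's range is limited). The gripper opens to 85 mm and grips with 20 to 120 N. Pads are 22 mm wide; open, the fingers measure 114 mm over their backs; the gripper's body (76 mm by 85 mm) begins 54 mm behind the grasp point. The pads swing forward as they close: fully open they stand 13 mm farther back than shut.
Start: joints at [-1.227, 0.434, 0.025, 1.573, -0.012, 1.134, -0.075], TCP at [270.079, 563.648, 231.323] pointing down, gripper open.
Joint ranges: [-2.62, 2.62], [-0.44, 2.09], [-1.27, 1.32], [0.08, 2.57], [-1.32, 4.46], [0.12, 2], [-2.74, 2.74]. Speed limits (rad/s): [2.22, 2.22, 3.01, 3.01, 3.14, 3.14, 3.14].

## Interface

Orientations are given as a unit quaternion [w, x, y, z].
In Python, from plant import bot gives the robot as it stands.
- The arm moves only by the tool arm_command, never from a script. Its arguments are lists of equal length, an entry for each row: "offset": the shift along the tool's x, y, z in mm, a list of three; "angular": the turn, a rotation vector about the tool's x, y, z in rad, a list of three; "gripper": the opening, from -1 (shut) to 1 (fully open). In form: {"offset": [[x, y, z], ...], "angular": [[ax, ay, az], ...], "gripper": [gripper, ...]}. A call has 1 to 12 rows; each row is the pose to reach, as a shift and turn from the pose commanded when the call began, along the tool's axes at that moment; what a row does not reach only later rows make up. A row lasts 1/12 s, in which the tool goes at most 41.7 mm and 7.16 degrees, less where a joint would pass 70% of its speed; a pose out of reach is approached as far as the arm can. A call with a gripper value outside its range is refused whole. The fingers move at their own pace and stop on an object; "grip_force" is the grip in N (left out, the last holds). Time passes only in rows, so rows that repeat a pose let the fingers close. It gives the time, the measured TCP pose, the force, the opening and the grip force at its end, in the units of the state.
- bot.get_obs(): the state, without advancing time (a new reading comes with each control period).
- bot.camera(name): name is "side" or "top"; returns a dict with "image" (400x640x3 uint8, red, green, blue), "range_z" (400x640 float32, mm along the optical axis (not along the pixel's ray), 0 where there is no reading), "vertical_fov" (degrees; the focal length in pixels is half the picture's height over the tangent of half this angle, whatever the lens; pixels are square), "cx", "cy" (the principal point, pixels), "world_from_camera" (4x4, takes a point from camera to world coordinates). Camera axes: x right, y down, z forward; pixel columns grow to the right and rows downward; lengths in mm; the calibration is good to about 2 mm. A picture is of the moment at which its call begins.
- bot.sign_off(): hands the job in; it is judged then, once.
The state is a dict: "clock": time; "joints": joint angles; "joint_velocities": joint speeds; "joint_torque": joint torques, N m; "eef_pos": TCP position; "tool_rot": TCP orientation; "ft_force": force on the tool from outside, world axes, zero at the start; "moment": the same for the moment, N m; "gripper_width": finger opening in mm; "gripper_force": force on a finger pad.
Only numpy, scipy, OpenCV 4.12 (cv2) and the standard library are available. Lean on these libraries where they do the work, as an engineer would, in place of code of your own. Each camera call takes 0.05 s, during which the arm holds its last target. There are 200 camera calls.

## Task

Get the slot photometer ready for zeroing: slide its dust shutter fully open by the knob, lift the paddle with the T-shaped handle out of the stand, pass its blade upright down through the narrow slot that the shutter covered, without forcing it, and push the spring carriage inside all the way down. Finish while still gripping the paddle by its handle and holding the carriage down; do not let go. Leave the straight-handled paddle in its stand, and the timer and the two small bottles where they stand.

Things in the scene. Friction and masses are not known exactly. Their poses are not given: they have to be found in the camera images.
- photometer: White box-shaped bench instrument, fixed, 100 (x) x 170 (y) x 85 mm high, dark display on its front (-x) face. Origin: centre of its underside on the worktop; z up. Its top face, z = 85 mm, carries two rails 6 mm high (at x = +-33.5 mm, y from -70 to +50 mm), between which the shutter slides.
- slot (a point): Centre of the slot's mouth in the photometer's flat top face (85 mm above the worktop), 45 mm to the -y side of the photometer's middle; axes as the photometer's. The opening is vertical, 10 mm wide along x and 38 mm long along y with small chamfered edges, through the 14 mm thick top: 2 mm larger in each direction than a paddle blade. Below is a hollow with the spring carriage.
- shutter (a joint): Flat grey dust shutter, 60 (x) x 52 (y) x 4 mm, lying on the photometer's top over the slot. 0 = fully closed (slot covered), 0.055 m = fully open; it slides towards the photometer's +y, stays where it is left, friction about 2 N. The slot is clear from about 0.046 m.
- shutter_knob (a point): Middle of the grip knob that stands up from the shutter, moving with it: upright bar 12 mm thick along the photometer's x, 24 mm long along y, 26 mm high above the shutter plate. This point is 13 mm below the knob's top and 13 mm above the shutter plate. With the shutter closed it is 15 mm to +y of the slot's centre, with it open 70 mm.
- carriage (a joint): Spring carriage inside the photometer under the slot (hidden): a flat platform whose top lies 30 mm below the top face at 0; a blade's foot pushes it straight down, 0.018 m at its rigid stop (foot 48 mm below the top face). The spring pushes up with about 2.4 N at 0 and 8 N at the stop.
- paddle_stand: Grey fixed stand on the worktop, block 44 (x) x 160 (y) x 40 mm high on a 60 x 172 x 5 mm foot plate, with two upright slots 90 mm apart along its y (at y = +-45 mm), each 10 x 38 mm, floor 5 mm above the worktop. Either paddle may stand in either slot, thin side along the stand's x. Origin: centre of the underside.
- t_paddle: The paddle to use, with the T-shaped white handle. Loose, about 90 g. Origin: centre of the blade's foot; z up along the paddle. Blade 8 mm thick (x) x 36 mm wide (y), from z = 0 to 64 mm, the lowest 3 mm slightly narrower; handle 14 mm thick (x), from z = 64 to 104 mm, stem 30 mm wide (y) with a cross bar 60 mm wide on its top 13 mm. Turned half round it is the same. When the carriage is fully down the handle's lower edge is 16 mm above the photometer's top face.
- t_paddle_handle (a point): Middle of the T handle, 84 mm above the blade's foot: the place to grip it across its 14 mm thickness.
- plain_paddle: Other loose paddle, same blade, with a straight white handle 30 mm wide and 40 mm high without a cross bar. Stays in the stand. Origin: centre of the blade's foot.
- timer: Bench timer, 64 x 64 x 19 mm, bystander. Origin: centre of its underside.
- reagent_1: Small white bottle with pointed cap, 33 mm across, 67 mm high, bystander. Origin: centre of its underside.
- reagent_3: Small white bottle with pointed cap, 33 mm across, 67 mm high, bystander. Origin: centre of its underside.

How it is judged:
By the outcome, as a careful person would: the job done as asked, in the order asked, and still so for the second after the job is handed in, while the arm keeps its last pose, push and grip.
It also fails if it takes over 51 s, if anything falls off the work surface, if the arm or the gripper's body presses on something with over 40 N, if the wrist force passes 120 N, or if a joint passes its speed limit or range.

## Working session

There is one attempt and no reset: what is moved stays moved. The work goes in short steps, Python scripts to look and compute and a tool call to move; the robot and the scene stay as the last step left them, time stands still between calls to the robot, and variables do not carry over. Pictures are saved under pics/ and viewed, at most 10 in all, crops included, and the job is handed in when it is done.

Besides the shell and the picture viewer there is one more tool, called after "Call:" as a command line: name --argument value ..., lists and objects as JSON in quotes. arm_command: Moves the arm, as the interface text tells. Its arguments: {"type":"object","properties":{"offset":{"type":"array","items":{"type":"array","items":{"type":"number"}}},"angular":{"type":"array","items":{"type":"array","items":{"type":"number"}}},"gripper":{"type":"array","items":{"type":"number"}},"grip_force":{"type":"number"}},"required":["offset","angular","gripper"]}

```bash
mkdir -p pics; ls; cat > h.py <<'E'
import numpy as np, cv2
from plant import bot
def cap(name):
    c=bot.camera(name); im=c["image"]; h,w=im.shape[:2]
    f=h/2/np.tan(np.radians(c["vertical_fov"])/2)
    v,u=np.mgrid[:h,:w]; z=c["range_z"]
    P=np.stack([(u-c["cx"])/f*z,(v-c["cy"])/f*z,z,np.ones_like(z)],-1)@np.array(c["world_from_camera"]).T
    P=P[...,:3]; P[z==0]=np.nan
    np.savez(f"pics/{name}.npz",P=P,im=im,T=c["world_from_camera"],f=f,c=[c["cx"],c["cy"]])
    return im,P
E
python3 - <<'E'
from h import *
for n in("top","side"):
    im,P=cap(n); cv2.imwrite(f"pics/{n}0.png",im[...,::-1])
o=bot.get_obs(); print(o["clock"],o["eef_pos"],o["tool_rot"],o["gripper_width"],o["ft_force"])
E
```

```text
pics
0.1 [269.8935621  563.22077264 230.59771783] [-8.35332797e-05  2.21556979e-01  9.75147164e-01 -7.12387359e-04] 85.30868348140494 [-1.01939251  0.00304428  0.03502991]
```

View pics/top0.png

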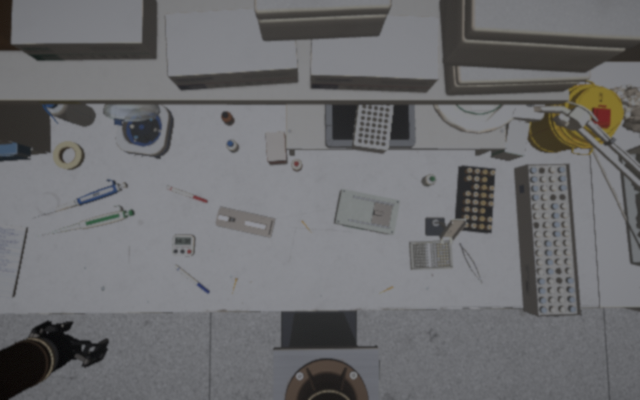

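View pics/side0.png

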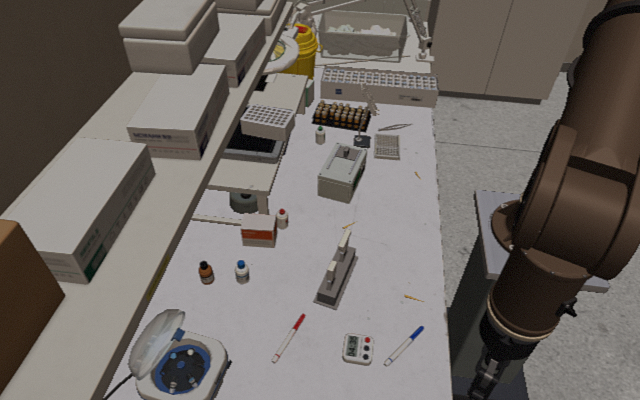

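Top view: photometer at (366,212) with the knob near (378,211), stand at (245,221), timer at (183,244). Side view: stand at (336,275) with two paddles. Now I'll measure the geometry.

```bash
python3 - <<'E'
from h import *
d=np.load("pics/top.npz");P=d["P"];im=d["im"]
print("table z",np.nanmedian(P[255:300,220:380,2]), "f",d["f"], d["T"][:3].round(3).tolist())
def rect(m,n):
    p=P[m]; r=cv2.minAreaRect(p[:,:2].astype(np.float32)); print(n,m.sum(),"c",np.round(r[0],1),"size",np.round(r[1],1),"ang",round(r[2],1),"medz",np.median(p[:,2]).round(1), "mean",p[:,:2].mean(0).round(1))
def reg(v0,v1,u0,u1,z0,z1):
    m=np.zeros(P.shape[:2],bool); m[v0:v1,u0:u1]=1
    return m&(P[...,2]>z0)&(P[...,2]<z1)
rect(reg(180,245,325,410,75,130),"phot")
rect(reg(180,245,325,410,82,87),"phottop")
rect(reg(180,245,325,410,105,125),"knob")
rect(reg(195,245,205,285,30,50),"stand")
m=reg(195,245,205,285,60,130); n,l,s,c=cv2.connectedComponentsWithStats(m.astype(np.uint8))
for i in range(1,n): rect(l==i,f"pad{i}")
m=reg(195,245,205,285,98,130); n,l,s,c=cv2.connectedComponentsWithStats(m.astype(np.uint8))
for i in range(1,n): rect(l==i,f"padtop{i}"); print(s[i])
a=cv2.resize(im[180:260,200:410],None,fx=3.8,fy=3.8,interpolation=cv2.INTER_CUBIC)
s=np.load("pics/side.npz"); b=cv2.resize(s["im"][130:310,300:380],None,fx=3.2,fy=3.2,interpolation=cv2.INTER_CUBIC)[:, :]
b=cv2.rotate(b,cv2.ROTATE_90_CLOCKWISE)
w=max(a.shape[1],b.shape[1]); pad=lambda x:cv2.copyMakeBorder(x,0,0,0,w-x.shape[1],cv2.BORDER_CONSTANT)
cv2.imwrite("pics/crop.png",np.vstack([pad(a),pad(b)])[...,::-1])
E
```

```text
table z -0.23948350994214707 f 368.47010296475 [[-0.007, -0.997, 0.078, 511.413], [-1.0, 0.005, -0.022, 55.31], [0.021, -0.078, -0.997, 1131.003]]
phot 2095 c [ 556.2 -118.4] size [170.3 100. ] ang 78.4 medz 85.7 mean [ 555.8 -117.7]
phottop 1276 c [ 556.3 -118.5] size [170.3  99.5] ang 78.3 medz 84.8 mean [ 557.8 -109.1]
knob 40 c [ 550.5 -143.2] size [22.5 12.2] ang 79.2 medz 115.3 mean [ 550.6 -142.9]
stand 625 c [530.3 242.3] size [160.8  43.8] ang 77.2 medz 39.7 mean [530.4 241.1]
pad1 77 c [539.7 283.9] size [32.6 14. ] ang 77.7 medz 107.7 mean [539.4 282. ]
pad2 114 c [520.4 198.4] size [59.5 14. ] ang 77.1 medz 108.5 mean [520.4 197.9]
padtop1 58 c [540.1 285.5] size [29.2 13.5] ang 78.7 medz 108.6 mean [540.1 285.1]
[218 215  12   6  58]
padtop2 112 c [520.4 198.4] size [59.4 14. ] ang 77.1 medz 108.6 mean [520.5 198.2]
[244 220  23  10 112]
```

View pics/crop.png

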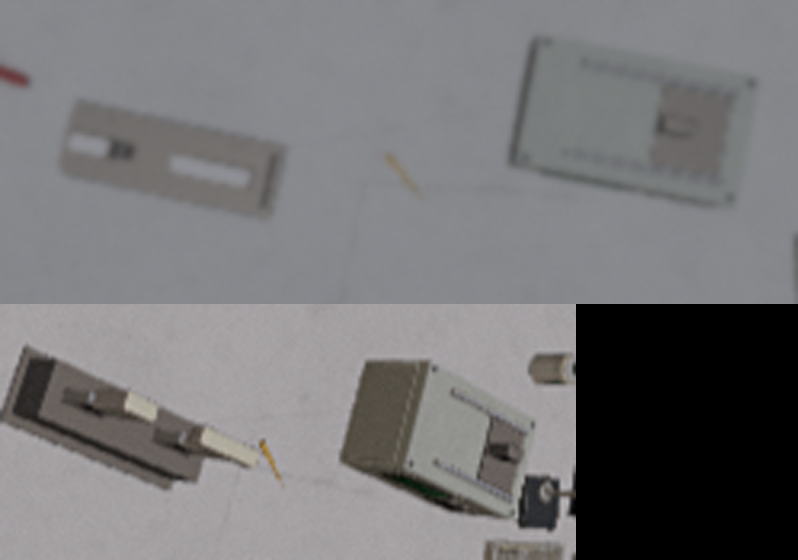

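Crop: the T paddle is the 60 mm-wide handle at crop (210,170), world (520,198). The plain one is at (540,285). The knob is at crop (682,123), towards the photometer's -y, so its yaw is about -11.6°. Sizes and heights match the given ones.

```bash
cat >> h.py <<'E'
from scipy.spatial.transform import Rotation as R
def plan(p,yaw_y):
    "offset/rotvec for TCP p, tool down with tool y at world angle yaw_y (deg)"
    o=bot.get_obs(); q=np.array(o["tool_rot"]); r=R.from_quat(np.r_[q[1:],q[0]])
    a=np.radians(yaw_y); y=np.array([np.cos(a),np.sin(a),0]); z=np.array([0,0,-1.]); t=R.from_matrix(np.c_[np.cross(y,z),y,z])
    print("t",o["clock"],"pos",np.round(o["eef_pos"],2),"F",np.round(o["ft_force"],1),"w",round(o["gripper_width"],1),"gf",np.round(o["gripper_force"],1))
    print("offset",r.inv().apply(np.array(p)-o["eef_pos"]).round(2),"ang",(r.inv()*t).as_rotvec().round(4))
E
python3 - <<'E'
from h import *
plan([550.4,-144.5,160],-11.6)
d=np.load("pics/side.npz");P=d["P"]
for n,b in dict(phot=(140,205,315,370,82,88),knob=(140,205,315,370,108,118),tp=(225,262,325,360,104,112),pp=(250,310,310,345,104,112)).items():
    m=np.zeros(P.shape[:2],bool); m[b[0]:b[1],b[2]:b[3]]=1; m&=(P[...,2]>b[4])&(P[...,2]<b[5])
    p=P[m]; r=cv2.minAreaRect(p[:,:2].astype(np.float32)); print(n,len(p),np.round(r[0],1),np.round(r[1],1),round(r[2],1),np.median(p[:,2]))
E
```

```text
t 0.1 pos [269.89 563.22 230.6 ] F [-1.  0.  0.] w 85.3 gf 0.0
offset [-558.76 -516.93   71.42] ang [-1.1000e-03  1.1000e-03  1.3264e+00]
phot 889 [ 556.6 -117.3] [173.8 101.1] 77.9 85.59305323215608
knob 31 [ 551.5 -143.5] [30.1 12.5] 83.2 114.98077881563654
tp 127 [526.3 223.5] [109.9  14.5] 77.3 109.21421487400642
pp 72 [540.1 287.7] [31.  14.2] 80.9 109.04146581961464
```

Call:
arm_command --offset '[[-559,-517,71],[-559,-517,71],[-559,-517,71],[-559,-517,71],[-559,-517,71],[-559,-517,71],[-559,-517,71],[-559,-517,71],[-559,-517,71],[-559,-517,71],[-559,-517,71],[-559,-517,71]]' --angular '[[0,0,1.326],[0,0,1.326],[0,0,1.326],[0,0,1.326],[0,0,1.326],[0,0,1.326],[0,0,1.326],[0,0,1.326],[0,0,1.326],[0,0,1.326],[0,0,1.326],[0,0,1.326]]' --gripper '[1,1,1,1,1,1,1,1,1,1,1,1]'

```text
clock: 1.1
eef_pos: [453.7, 99.0, 184.7]
tool_rot: [-0.0, 0.776, 0.63, 0.0]
ft_force: [1.4, 1.1, -0.4]
gripper_width: 85.2
gripper_force: 0.0
```

```bash
python3 -c "
from h import *
plan([550.4,-144.5,160],-11.6)"
```

```text
t 1.1 pos [453.67  99.02 184.73] F [ 1.4  1.1 -0.4] w 85.2 gf 0.0
offset [-218.45  144.7    24.68] ang [-0.     -0.0002 -0.0045]
```

Call:
arm_command --offset '[[-218,145,25],[-218,145,25],[-218,145,25],[-218,145,25],[-218,145,25],[-218,145,25],[-218,145,25],[-218,145,25],[-218,145,25],[-218,145,25]]' --angular '[[0,0,0],[0,0,0],[0,0,0],[0,0,0],[0,0,0],[0,0,0],[0,0,0],[0,0,0],[0,0,0],[0,0,0]]' --gripper '[1,1,1,1,1,1,1,1,1,1]'

```text
clock: 1.93
eef_pos: [551.5, -140.4, 159.6]
tool_rot: [-0.001, 0.774, 0.633, -0.0]
ft_force: [0.2, -0.2, -0.2]
gripper_width: 85.3
gripper_force: 0.0
```

```bash
python3 -c "
from h import *
plan([550.4,-144.5,96],-11.6)
im,P=cap('top');cv2.imwrite('pics/t1.png',im[...,::-1])"
```

```text
t 1.9333 pos [ 551.48 -140.39  159.55] F [ 0.2 -0.2 -0.2] w 85.3 gf 0.0
offset [-4.29 -0.16 63.55] ang [-0.0011 -0.0008  0.0015]
```

Call:
arm_command --offset '[[-4,0,15],[-4,0,30],[-4,0,45],[-4,0,56],[-4,0,63],[-4,0,63],[-4,0,63],[-4,0,63],[-4,0,63],[-4,0,63],[-4,0,63],[-4,0,63]]' --angular '[[0,0,0],[0,0,0],[0,0,0],[0,0,0],[0,0,0],[0,0,0],[0,0,0],[0,0,0],[0,0,0],[0,0,0],[0,0,0],[0,0,0]]' --gripper '[1,1,1,1,1,-1,-1,-1,-1,-1,-1,-1]' --grip_force 20

```text
clock: 2.98
eef_pos: [550.8, -145.6, 97.4]
tool_rot: [-0.0, 0.775, 0.632, 0.0]
ft_force: [-2.6, 0.7, 6.4]
gripper_width: 11.5
gripper_force: 24.0
```

```bash
python3 -c "
from h import *
plan([550.4+55*.201,-144.5+55*.98,96],-11.6)"
```

```text
t 2.9833 pos [ 550.79 -145.64   97.45] F [-2.6  0.7  6.4] w 11.5 gf 24.0
offset [56.06 -0.61  1.47] ang [-0.0003 -0.0005  0.0002]
```

Call:
arm_command --offset '[[6,0,0],[13,0,-1],[20,0,-1],[27,0,-1],[34,0,-1],[41,0,-1],[47,0,-1],[52,0,-1],[55,0,-1],[57,0,-1],[58,0,-1],[58,0,-1]]' --angular '[[0,0,0],[0,0,0],[0,0,0],[0,0,0],[0,0,0],[0,0,0],[0,0,0],[0,0,0],[0,0,0],[0,0,0],[0,0,0],[0,0,0]]' --gripper '[-1,-1,-1,-1,-1,-1,-1,-1,-1,-1,-1,-1]'

```text
clock: 3.98
eef_pos: [561.1, -95.3, 97.5]
tool_rot: [0.002, 0.776, 0.63, -0.003]
ft_force: [-2.4, -20.4, -9.9]
gripper_width: 11.4
gripper_force: 22.1
```

```bash
python3 -c "
from h import *
plan([550.4+55*.201,-144.5+55*.98,96],-11.6)
print(bot.get_obs()['moment'])"
```

```text
t 3.9833 pos [561.07 -95.29  97.54] F [ -2.4 -20.4  -9.9] w 11.4 gf 22.1
offset [ 4.68 -0.58  1.5 ] ang [-0.0002  0.0075 -0.0047]
[-4.36685645  0.77084714  0.06446777]
```

Call:
arm_command --offset '[[-2,0,0],[-3,0,0],[-3,0,0],[-3,0,0],[-3,0,0],[-3,0,0],[-3,0,-30],[-3,0,-65],[-3,0,-100],[-3,0,-110]]' --angular '[[0,0,0],[0,0,0],[0,0,0],[0,0,0],[0,0,0],[0,0,0],[0,0,0],[0,0,0],[0,0,0],[0,0,0]]' --gripper '[-1,-1,1,1,1,1,1,1,1,1]'

```text
clock: 4.82
eef_pos: [564.7, -92.1, 213.1]
tool_rot: [0.002, 0.775, 0.632, 0.003]
ft_force: [1.2, -1.1, -0.0]
gripper_width: 85.1
gripper_force: 0.0
```

```bash
python3 -c "
from h import *
plan([520.4,198.4,170],-12.8)"
```

```text
t 4.8167 pos [564.66 -92.1  213.15] F [ 1.2 -1.1 -0. ] w 85.1 gf 0.0
offset [ 275.68 -101.88   42.82] ang [ 0.0071 -0.0015  0.0216]
```

Call:
arm_command --offset '[[276,-102,20],[276,-102,20],[276,-102,30],[276,-102,40],[276,-102,40],[276,-102,40],[276,-102,40],[276,-102,40],[276,-102,40],[276,-102,40],[276,-102,40]]' --angular '[[0,0,0.02],[0,0,0.02],[0,0,0.02],[0,0,0.02],[0,0,0.02],[0,0,0.02],[0,0,0.02],[0,0,0.02],[0,0,0.02],[0,0,0.02],[0,0,0.02]]' --gripper '[1,1,1,1,1,1,1,1,1,1,1]'

```text
clock: 5.73
eef_pos: [518.0, 197.8, 168.2]
tool_rot: [0.0, 0.782, 0.624, 0.0]
ft_force: [0.8, -0.2, -0.6]
gripper_width: 85.5
gripper_force: 0.0
```

```bash
python3 - <<'E'
from h import *
im,P=cap('top')
m=np.zeros(P.shape[:2],bool); m[180:245,325:410]=1
def rect(m,n):
    p=P[m]; r=cv2.minAreaRect(p[:,:2].astype(np.float32)); print(n,m.sum(),np.round(r[0],1),np.round(r[1],1),round(r[2],1),np.median(p[:,2]).round(1))
rect(m&(P[...,2]>105)&(P[...,2]<125),"knob"); rect(m&(P[...,2]>82)&(P[...,2]<87),"top")
a=cv2.resize(im[180:250,320:415],None,fx=6,fy=6,interpolation=cv2.INTER_CUBIC)
cv2.imwrite("pics/open.png",a[...,::-1])
# slot: low points inside the top
s=m&(P[...,2]<79)&(P[...,2]>20); p=P[s]; c=np.array([556.3,-118.4]); e=np.array([.2,.98])
q=(p[:,:2]-c); yy=q@e; xx=q@np.array([.98,-.2]); k=(abs(xx)<30)&(abs(yy+45)<30); print(k.sum(),np.c_[xx,yy,p[:,2]][k].round(0).tolist()[:20])
plan([520.4,198.4,70],-12.8)
E
```

```text
knob 38 [561. -93.] [22.1 11. ] 87.5 114.8
top 1228 [ 556.2 -118.4] [170.1  99.9] 78.5 84.7
44 [[5.0, -33.0, 52.0], [6.0, -36.0, 53.0], [5.0, -35.0, 74.0], [2.0, -34.0, 53.0], [3.0, -36.0, 54.0], [3.0, -39.0, 57.0], [4.0, -41.0, 57.0], [4.0, -45.0, 55.0], [5.0, -47.0, 56.0], [5.0, -50.0, 59.0], [5.0, -51.0, 69.0], [-1.0, -34.0, 54.0], [-0.0, -37.0, 54.0], [1.0, -40.0, 54.0], [1.0, -42.0, 55.0], [1.0, -45.0, 58.0], [2.0, -48.0, 57.0], [3.0, -51.0, 56.0], [3.0, -54.0, 53.0], [4.0, -57.0, 53.0]]
t 5.7833 pos [518.19 197.45 168.28] F [0.  0.4 0.2] w 85.6 gf 0.0
offset [ 1.41  1.87 98.28] ang [ 0.0008 -0.     -0.001 ]
```

View pics/open.png

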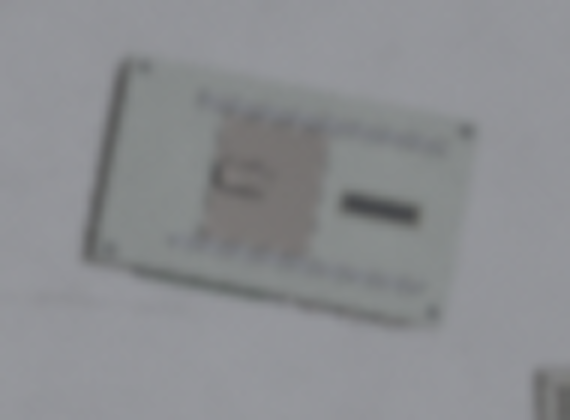

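The shutter is fully open: the knob is at (240,180) in the crop and the clear slot at (380,207). Next, grasp the T handle.

Call:
arm_command --offset '[[1,2,25],[1,2,50],[1,2,75],[1,2,90],[1,2,98],[1,2,98],[1,2,98],[1,2,98],[1,2,98],[1,2,98],[1,2,98],[1,2,98]]' --angular '[[0,0,0],[0,0,0],[0,0,0],[0,0,0],[0,0,0],[0,0,0],[0,0,0],[0,0,0],[0,0,0],[0,0,0],[0,0,0],[0,0,0]]' --gripper '[1,1,1,1,1,1,-1,-1,-1,-1,-1,-1]' --grip_force 60

```text
clock: 6.78
eef_pos: [520.0, 199.8, 70.4]
tool_rot: [0.0, 0.781, 0.624, 0.0]
ft_force: [0.3, -0.4, 9.5]
gripper_width: 13.3
gripper_force: 58.5
```

```bash
python3 -c "
from h import *
plan([520.4,198.4,70],-12.8)"
```

```text
t 6.7833 pos [520.04 199.78  70.4 ] F [ 0.3 -0.4  9.5] w 13.3 gf 58.5
offset [-1.27  0.66  0.4 ] ang [ 0.0007 -0.0007  0.0015]
```

Call:
arm_command --offset '[[0,0,-5],[0,0,-13],[0,0,-22],[0,0,-32],[0,0,-45],[0,0,-65],[0,0,-95],[0,0,-120],[0,0,-130],[0,0,-130]]' --angular '[[0,0,0],[0,0,0],[0,0,0],[0,0,0],[0,0,0],[0,0,0],[0,0,0],[0,0,0],[0,0,0],[0,0,0]]' --gripper '[-1,-1,-1,-1,-1,-1,-1,-1,-1,-1]'

```text
clock: 7.62
eef_pos: [521.3, 200.1, 203.0]
tool_rot: [0.0, 0.781, 0.624, 0.003]
ft_force: [0.1, 0.0, -2.1]
gripper_width: 13.7
gripper_force: 58.7
```

```bash
python3 -c "
from h import *
plan([547.2-.3,-162.5+1.4,200],-11.6)"
```

```text
t 7.6167 pos [521.29 200.09 203.01] F [ 0.1  0.  -2.1] w 13.7 gf 58.7
offset [-346.69  104.53    2.11] ang [ 0.0039 -0.0037 -0.0196]
```

Call:
arm_command --offset '[[-347,104.5,2],[-347,104.5,2],[-347,104.5,2],[-347,104.5,2],[-347,104.5,2],[-347,104.5,2],[-347,104.5,2],[-347,104.5,2],[-347,104.5,2],[-347,104.5,2],[-347,104.5,2],[-347,104.5,2]]' --angular '[[0,0,-0.02],[0,0,-0.02],[0,0,-0.02],[0,0,-0.02],[0,0,-0.02],[0,0,-0.02],[0,0,-0.02],[0,0,-0.02],[0,0,-0.02],[0,0,-0.02],[0,0,-0.02],[0,0,-0.02]]' --gripper '[-1,-1,-1,-1,-1,-1,-1,-1,-1,-1,-1,-1]'

```text
clock: 8.62
eef_pos: [544.7, -161.0, 196.7]
tool_rot: [-0.001, 0.775, 0.632, -0.0]
ft_force: [0.7, 1.3, -1.0]
gripper_width: 13.3
gripper_force: 58.6
```

Call:
arm_command --offset '[[0,0,0],[0,0,0],[0,0,0]]' --angular '[[0,0,0],[0,0,0],[0,0,0]]' --gripper '[-1,-1,-1]'

```text
clock: 8.87
eef_pos: [545.4, -160.5, 197.7]
tool_rot: [-0.0, 0.774, 0.633, 0.0]
ft_force: [0.5, 0.3, -1.0]
gripper_width: 13.4
gripper_force: 58.6
```

```bash
python3 - <<'E'
from h import *
plan([547.2-.3,-162.5+1.4,158],-11.6)
im,P=cap('side')
a=cv2.resize(im[110:215,300:390],None,fx=5.5,fy=5.5,interpolation=cv2.INTER_CUBIC)
im2,P=cap('top'); b=cv2.resize(im2[180:250,330:415],None,fx=3.4,fy=3.4,interpolation=cv2.INTER_CUBIC)
h=a.shape[0]; b=cv2.copyMakeBorder(b,0,h-b.shape[0],0,0,cv2.BORDER_CONSTANT)
cv2.imwrite("pics/above.png",np.hstack([a,b])[...,::-1])
E
```

```text
t 8.8667 pos [ 545.39 -160.47  197.7 ] F [ 0.5  0.3 -1. ] w 13.4 gf 58.6
offset [-0.34  1.62 39.7 ] ang [-0.0003 -0.0005  0.0026]
```

View pics/above.png

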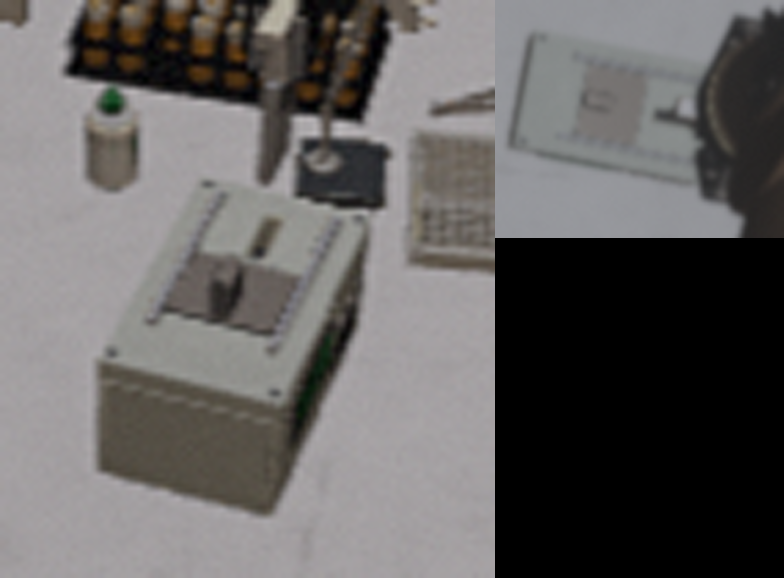

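Side view: the blade hangs upright with its foot at crop (268,180), over the open slot at (265,238). I'll lower it to just above the top face and measure blade against slot.

Call:
arm_command --offset '[[0,2.2,15],[0,2.2,28],[0,2.2,36],[0,2.2,40],[0,2.2,40],[0,2.2,40]]' --angular '[[0,0,0],[0,0,0],[0,0,0],[0,0,0],[0,0,0],[0,0,0]]' --gripper '[-1,-1,-1,-1,-1,-1]'

```text
clock: 9.47
eef_pos: [547.5, -162.5, 158.1]
tool_rot: [0.0, 0.775, 0.632, 0.0]
ft_force: [-0.2, -0.3, -0.8]
gripper_width: 13.2
gripper_force: 58.7
```

```bash
python3 - <<'E'
from h import *
plan([547.57,-161.28,157],-11.6)
im,P=cap('side')
c=np.array([556.3,-118.4]); a=np.radians(78.4); e=np.array([np.cos(a),np.sin(a)]); n=np.array([e[1],-e[0]])
q=P[...,:2]-c; X=q@n; Y=q@e; Z=P[...,2]
for z0,z1 in((92,105),(105,120),(120,140),(148,165)):
    m=(Z>z0)&(Z<z1)&(abs(X)<40)&(Y<-5)&(Y>-90)
    if m.sum()>3: print(z0,m.sum(),"X",np.percentile(X[m],[2,50,98]).round(1),"Y",np.percentile(Y[m],[2,50,98]).round(1),"zmin",Z[m].min().round(1))
# top edges of photometer in side view
m=(abs(X)<60)&(abs(Y)<95)&(Z>82)&(Z<88); print("top X",np.percentile(X[m],[.5,99.5]),"Y",np.percentile(Y[m],[.5,99.5]))
m=(abs(X)<10)&(abs(Y+45)<25)&(Z<80)&(Z>30); print("slot",m.sum(),X[m].mean() if m.any() else 0,Y[m].round(0))
crop=cv2.resize(im[115:190,315:375],None,fx=8,fy=8,interpolation=cv2.INTER_CUBIC); cv2.imwrite("pics/low.png",crop[...,::-1])
E
```

```text
t 9.4667 pos [ 547.52 -162.45  158.14] F [-0.2 -0.3 -0.8] w 13.2 gf 58.7
offset [ 1.16 -0.19  1.14] ang [0.0001 0.0001 0.0003]
92 33 X [-35.6  -2.8  34.9] Y [-64.4 -29.8  -7.1] zmin 92.2
105 22 X [-4.1 -2.9  3.7] Y [-57.7 -29.5 -24.4] zmin 105.5
120 34 X [-3.7 -2.1  4.4] Y [-66.5 -33.2 -25.4] zmin 120.2
148 26 X [-11.8  -0.5  10.8] Y [-43.4 -31.5 -26.2] zmin 148.2
top X [-49.91179653  50.34045937] Y [-85.01425188  87.27068902]
slot 9 4.591813992526417 [-65. -62. -62. -50. -42. -68. -38. -67. -69.]
```

View pics/low.png

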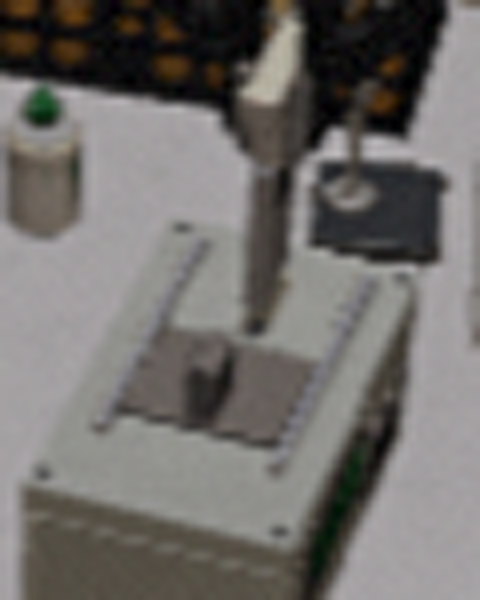

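Blade lateral centre is within 0.3 mm of the slot's. The front edge at crop (255,328) matches the slot's end to about 1 mm. I'll descend slowly and watch the forces.

Call:
arm_command --offset '[[0.6,0,2],[0.6,0,4],[0.6,0,6],[0.6,0,8],[0.6,0,9],[0.6,0,10],[0.6,0,11],[0.6,0,12],[0.6,0,12]]' --angular '[[0,0,0],[0,0,0],[0,0,0],[0,0,0],[0,0,0],[0,0,0],[0,0,0],[0,0,0],[0,0,0]]' --gripper '[-1,-1,-1,-1,-1,-1,-1,-1,-1]'

```text
clock: 10.27
eef_pos: [547.5, -161.7, 145.7]
tool_rot: [-0.0, 0.775, 0.632, -0.0]
ft_force: [-1.1, -0.6, -1.0]
gripper_width: 13.4
gripper_force: 58.7
```

Call:
arm_command --offset '[[0,0,1.5],[0,0,3],[0,0,5],[0,0,7],[0,0,9],[0,0,11],[0,0,13],[0,0,15],[0,0,16],[0,0,16]]' --angular '[[0,0,0],[0,0,0],[0,0,0],[0,0,0],[0,0,0],[0,0,0],[0,0,0],[0,0,0],[0,0,0],[0,0,0]]' --gripper '[-1,-1,-1,-1,-1,-1,-1,-1,-1,-1]'

```text
clock: 11.1
eef_pos: [547.4, -161.7, 129.6]
tool_rot: [-0.0, 0.775, 0.632, -0.0]
ft_force: [-0.4, 1.1, -1.0]
gripper_width: 13.3
gripper_force: 58.7
```

Call:
arm_command --offset '[[0,0,3],[0,0,6],[0,0,9],[0,0,12],[0,0,15],[0,0,18],[0,0,21],[0,0,23],[0,0,25],[0,0,26],[0,0,26],[0,0,26]]' --angular '[[0,0,0],[0,0,0],[0,0,0],[0,0,0],[0,0,0],[0,0,0],[0,0,0],[0,0,0],[0,0,0],[0,0,0],[0,0,0],[0,0,0]]' --gripper '[-1,-1,-1,-1,-1,-1,-1,-1,-1,-1,-1,-1]'

```text
clock: 12.1
eef_pos: [547.7, -161.8, 104.0]
tool_rot: [0.0, 0.775, 0.632, 0.0]
ft_force: [-0.6, -0.2, 5.9]
gripper_width: 13.2
gripper_force: 59.6
```

Spring force is 6.9 N over the tare, near the stop. Now to press onto it gently.

Call:
arm_command --offset '[[0,0,1],[0,0,2],[0,0,3],[0,0,3],[0,0,3],[0,0,3]]' --angular '[[0,0,0],[0,0,0],[0,0,0],[0,0,0],[0,0,0],[0,0,0]]' --gripper '[-1,-1,-1,-1,-1,-1]'

```text
clock: 12.6
eef_pos: [547.9, -161.9, 102.3]
tool_rot: [0.0, 0.775, 0.632, 0.001]
ft_force: [-5.8, 1.4, 20.6]
gripper_width: 13.6
gripper_force: 61.7
```

Call:
arm_command --offset '[[0,0,0],[0,0,0],[0,0,0],[0,0,0]]' --angular '[[0,0,0],[0,0,0],[0,0,0],[0,0,0]]' --gripper '[-1,-1,-1,-1]'

```text
clock: 12.93
eef_pos: [547.9, -161.9, 102.3]
tool_rot: [0.0, 0.775, 0.632, 0.001]
ft_force: [-5.2, 1.5, 19.0]
gripper_width: 13.1
gripper_force: 61.7
```

```bash
python3 - <<'E'
from h import *
plan([547.57,-161.28,102],-11.6)
im,P=cap('side')
c=np.array([556.3,-118.4]); a=np.radians(78.4); e=np.array([np.cos(a),np.sin(a)]); n=np.array([e[1],-e[0]])
q=P[...,:2]-c; X=q@n; Y=q@e; Z=P[...,2]
m=(abs(X)<7)&(Y<-10)&(Y>-25)&(Z>110)&(Z<160); print("crossbar z",m.sum(),np.percentile(Z[m],[2,50,98]).round(1))
crop=cv2.resize(im[115:190,315:375],None,fx=8,fy=8,interpolation=cv2.INTER_CUBIC); cv2.imwrite("pics/end.png",crop[...,::-1])
E
```

```text
t 12.9333 pos [ 547.86 -161.94  102.27] F [-5.2  1.5 19. ] w 13.1 gf 61.7
offset [ 0.58 -0.42  0.27] ang [ 0.0011 -0.0008  0.0002]
crossbar z 27 [129.1 138.3 143.4]
```

View pics/end.png

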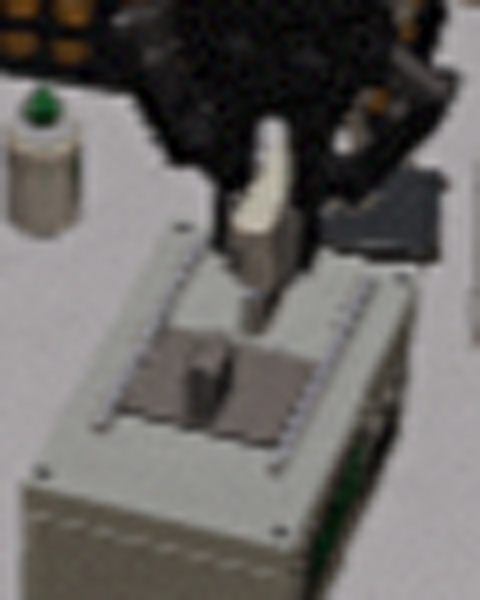

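The picture shows the blade in the slot at (255,315), the cross bar at z≈128–141 mm as expected with the carriage down, and the shutter still open. The push is steady at about 20 N, which means it's on the stop.

```bash
python3 -c "
from plant import bot
print(bot.sign_off())"
```

```text
the job is handed in; nothing more can be done
None
```

The job is handed in at about 13 s on the clock: the shutter is fully open, the T paddle's blade went through the slot without resistance, and the gripper still holds its handle, pressing the carriage onto its stop with about 20 N.

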